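# Pack the paint bottles into the slotted carrying case

## Robot

A 6-joint arm with a two-finger parallel gripper is mounted at the origin on the work surface. World frame = base frame: x ahead of the robot, y to its left, z up, the work surface at z = 0. Lengths are in m, angles in degrees, forces in N, time in s.
With the tool pointing down it reaches from about 0.325 to 0.75 m from the base axis. Payload 7.6 kg.
Tool frame: the origin (TCP) lies at the very end of the fingers, on their centre line; the grasp point (between the pads) lies 19 mm behind it; z points along the fingers, y is the line along which they close (so a half turn about z gives the same grasp; the last joint's range is limited). The gripper opens to 85 mm and grips with 20 to 120 N. Pads are 22 mm wide; open, the fingers measure 114 mm over their backs; the gripper's body (76 mm by 85 mm) begins 54 mm behind the grasp point. The pads swing forward as they close: fully open they stand 13 mm farther back than shut.
Start: joints at [-67.798, 2.991, 80.254, -0, 96.75, -4.028], TCP at [0.232, -0.471, 0.231] pointing down, gripper open.
Joint ranges: [-166.34, 166.34], [-52.06, 124.39], [6.96, 135.62], [-60.46, 240.46], [14.63, 156.25], [-167.68, 167.68]. Speed limits (degrees/s): [147.25, 147.25, 172.46, 180, 180, 180].

## Interface

Orientations are given as [roll, pitch, yaw] about the fixed x, y, z axes, in that order (R = Rz(yaw) Ry(pitch) Rx(roll)).
In Python, from plant import manip gives the robot as it stands.
- The arm moves only by the tool apply_moves, never from a script. Its argument "series" is a list of rows, each a list of 3 entries, a list of its own where there are three numbers: the shift along the world's x, y, z in mm, then the turn about the world's z in rad, then the opening, from 0 (shut) to 1 (fully open). A call has 1 to 10 rows; each row is the pose to reach, as a shift and turn from the pose commanded when the call began; what a row does not reach only later rows make up. A row lasts 1/12 s, in which the tool goes at most 41.7 mm and 7.16 degrees, less where a joint would pass 70% of its speed; a pose out of reach is approached as far as the arm can. A call with a gripper value outside its range is refused whole. The fingers move at their own pace and stop on an object; "squeeze" is the grip in N (left out, the last holds). Time passes only in rows, so rows that repeat a pose let the fingers close. It gives the time, the measured TCP pose, the force, the opening and the grip force at its end, in the units of the state.
- manip.state(): the state, without advancing time (a new reading comes with each control period).
- manip.get_image(name): name is "side" or "top" or "wrist"; returns a dict with "color" (400x640x3 uint8, red, green, blue), "K" (3x3 intrinsics, pixels), "k1" (the pictures are not rectified: a ray, as slopes to the right and down, at radius r is drawn at 1 + k1 r^2 times it, then the intrinsics apply), "R" (3x3) and "t" (3): a world point X has camera coordinates R X + t. Camera axes: x right, y down, z forward; pixel columns grow to the right and rows downward; lengths in m; the calibration is good to about 2 mm. A picture is of the moment at which its call begins. There is no depth.
- manip.hand_in(): hands the job in; it is judged then, once.
Trained networks look in a picture, given as the dict that the camera call returned (one of the last four; its "shot" number tells which), for a name from the list of things; names that differ only in an ending like _2 or _b are one class to them, and where a whole thing is asked for, a point or a joint stands for the part that bears it (a point fixed in the world has none). Each returns a list of dicts, best first, with "score" (0 to 1); they miss things now and then, are a little off and sometimes report something else, mostly with a low value. They report only what shows in the picture. A call takes as long as a camera call. They do not tell look-alikes from the thing itself.
- manip.trace(thing, picture): "region" (400x640 bool, what is visible of it) and "bbox" ([centre column, centre row, width, height] in pixels, round what is visible of it).
The state is a dict: "clock": time; "joints": joint angles; "qvel": joint speeds; "joint_efforts": joint torques, N m; "position": TCP position; "orientation": TCP orientation; "wrist_force": force on the tool from outside, world axes, zero at the start; "torque": the same for the moment, N m; "width": finger opening in m; "gripper_force": force on a finger pad.
Only numpy, scipy, OpenCV 4.12 (cv2) and the standard library are available. Lean on these libraries where they do the work, as an engineer would, in place of code of your own. Each camera call takes 0.05 s, during which the arm holds its last target. There are 200 camera calls.

## Task

Open the lid of the carrying case until it rests back on its stop, and leave it open. Then pack every paint bottle on the table, upright, in the case: lower it into the open well and slide it along the slot of the lane whose tag has its colour until its whole body is under the deck. Leave the other things on the table as they are.

Things in the scene. Friction and masses are not known exactly. Their poses are not given: they have to be found in the camera images.
- lid (a joint): hinge of the case's lid, rad: 0 closed, 1.68 fully open against its stop (leaning a little back past upright). Opens by lifting its front. Open, its upper edge is 224 mm above the table. Past about 1.1 it falls open by itself; below that it falls shut when let go (damped hinge, lifting force at the bar about 3 N).
- lid_bar (a point): middle of the lid's steel pull bar: a round bar 10 mm thick, 90 mm long, parallel to the hinge, standing 40 mm clear (centre to face) of the front face of the lid, open above and below between its two end posts. Its axes turn with the lid; at lid 0 they are those of the case. Closed, it is about 104 mm above the table.
- case: fixed wooden carrying case, 162 mm (x) by 241 mm (y), walls 5 mm thick and 62 mm high, floor 4 mm thick, under a hollow lid 64 mm deep; place and yaw vary. Origin: on the table, 81 mm from its front and far faces, 103 mm from its right (-y) face, 138 mm from its left. x points to the hinge, away from the robot; y to its left; z up.
- well (a point): centre of the open well at the case's right end, on the inner floor, 4 mm above the table (case x 0, y -65 mm); axes of the case. The well is 66 mm along y (case y -98 to -32 mm) and 152 mm along x.
- deck (a point): middle of the deck's edge towards the well, on its top (case x 0, y -32 mm), 62 mm above the table; axes of the case. The deck is 5 mm thick (underside 57 mm) and covers case y -32 to +98 mm, where a solid block ends it. Two slots 30 mm wide run its whole length along y, open to the well: the lanes, at case x -44 and +26 mm. Each lane takes three bottles.
- lid_hinge (a point): middle of the hinge axis on the case's far rim, 62 mm above the table (case x +81, y +17.5 mm); the axis runs along the case's y. With the lid closed the bar lies 202 mm from it towards the case's -x and 42 mm up.
- tag_red: red tag, 40 x 30 x 3 mm, fixed on the case's left end block, right at the end of one lane: it marks that lane as the lane of the red bottles. Which tag is at which lane differs from start to start. Origin: underside centre, in line (same case x) with the middle of its lane at case y +118 mm; axes of the case. Hidden by the closed lid.
- tag_yellow: yellow tag, 40 x 30 x 3 mm, fixed on the case's left end block, right at the end of one lane: it marks that lane as the lane of the yellow bottles. Which tag is at which lane differs from start to start. Origin: underside centre, in line (same case x) with the middle of its lane at case y +118 mm; axes of the case. Hidden by the closed lid.
- red1_mid (a point): red paint bottle number 1 (may be absent; bottles of one colour are alike): 108 mm tall, standing upright, 110 g; round body 38 mm across up to 40 mm, then a narrow neck and from 46 mm to 108 mm a round cap 22 mm across, to hold it by. The point is on its axis, 54 mm above its foot; z up its axis.
- yellow1_mid (a point): yellow paint bottle number 1 (may be absent; bottles of one colour are alike): 108 mm tall, standing upright, 110 g; round body 38 mm across up to 40 mm, then a narrow neck and from 46 mm to 108 mm a round cap 22 mm across, to hold it by. The point is on its axis, 54 mm above its foot; z up its axis.
- red2_mid (a point): red paint bottle number 2 (may be absent; bottles of one colour are alike): 108 mm tall, standing upright, 110 g; round body 38 mm across up to 40 mm, then a narrow neck and from 46 mm to 108 mm a round cap 22 mm across, to hold it by. The point is on its axis, 54 mm above its foot; z up its axis.
- yellow2_mid (a point): yellow paint bottle number 2 (may be absent; bottles of one colour are alike): 108 mm tall, standing upright, 110 g; round body 38 mm across up to 40 mm, then a narrow neck and from 46 mm to 108 mm a round cap 22 mm across, to hold it by. The point is on its axis, 54 mm above its foot; z up its axis.
- red3_mid (a point): red paint bottle number 3 (may be absent; bottles of one colour are alike): 108 mm tall, standing upright, 110 g; round body 38 mm across up to 40 mm, then a narrow neck and from 46 mm to 108 mm a round cap 22 mm across, to hold it by. The point is on its axis, 54 mm above its foot; z up its axis.
- yellow3_mid (a point): yellow paint bottle number 3 (may be absent; bottles of one colour are alike): 108 mm tall, standing upright, 110 g; round body 38 mm across up to 40 mm, then a narrow neck and from 46 mm to 108 mm a round cap 22 mm across, to hold it by. The point is on its axis, 54 mm above its foot; z up its axis.
- dish: bystander, leave alone: small white dish, 38 mm across, 16 mm high, among the bottles; origin under its centre
- cork: bystander, leave alone: cork block 30 x 22 x 16 mm, among the bottles; origin under its centre
- jar: bystander, leave alone: green paint jar, 60 mm across, 85 mm high, left of the case; origin under its centre
- gourd: bystander, leave alone: turned wooden gourd, 72 mm across, 100 mm high, left of the case; origin under its centre
- brush: bystander, leave alone: paint brush lying on the table at the left; origin under its middle
- mug: bystander, leave alone: blue mug, 68 mm across, 80 mm high, beyond the bottles; origin under its centre
Not all that is in view belongs to the job. What is shaped like the part that bears yellow3_mid but green or purple is not meant.

How it is judged (in metres and radians):
On the way:
1. the lid is open on its stop (over 1.62 rad) (value of joint lid above 1.62 rad), for 0.3 s.
At the end, for the whole second after the job is handed in: The lid is on its stop (over 1.62 rad). Every bottle present stands on the case floor (mid point under 64 mm high), upright within 0.15 rad, in the lane of its colour (axis within 12 mm of the lane middle), its axis at least 19 mm past the deck edge (value of joint lid above 1.62 rad and y of red1_mid in the frame of tag_red between -0.131 and -0.02 m and x of red1_mid in the frame of tag_red between -0.012 and 0.012 m and height (world z) of each of red1_mid, yellow1_mid, red2_mid, yellow2_mid, red3_mid, yellow3_mid below 0.064 m and angle between each of red1_mid, yellow1_mid, red2_mid, yellow2_mid, red3_mid, yellow3_mid's own z axis and vertical below 0.15 rad and y of yellow1_mid in the frame of tag_yellow between -0.131 and -0.02 m and x of yellow1_mid in the frame of tag_yellow between -0.012 and 0.012 m and y of red2_mid in the frame of tag_red between -0.131 and -0.02 m and x of red2_mid in the frame of tag_red between -0.012 and 0.012 m and y of yellow2_mid in the frame of tag_yellow between -0.131 and -0.02 m and x of yellow2_mid in the frame of tag_yellow between -0.012 and 0.012 m and y of red3_mid in the frame of tag_red between -0.131 and -0.02 m and x of red3_mid in the frame of tag_red between -0.012 and 0.012 m and y of yellow3_mid in the frame of tag_yellow between -0.131 and -0.02 m and x of yellow3_mid in the frame of tag_yellow between -0.012 and 0.012 m); the robot touches nothing.
It fails at once if one of the other things on the table (dish, cork, jar, gourd, brush, mug) is moved more than 60 mm (distance of any of dish, cork, jar, gourd, brush, mug from where it was at the start of the episode above 0.06 m).
Of red1, yellow1, red2, yellow2, red3, yellow3 only 4 to 6 are there at a start; the rules pass over those that are not, and their reading is None.
At some moment in a run one of red1, yellow1, red2, yellow2, red3, yellow3 may be knocked a few centimetres aside while the robot is not near it.
It also fails if it takes over 210 s, if anything falls off the work surface, if the arm or the gripper's body presses on something with over 40 N, if the wrist force passes 120 N, or if a joint passes its speed limit or range.

## Working session

There is one attempt and no reset: what is moved stays moved. The work goes in short steps, Python scripts to look and compute and a tool call to move; the robot and the scene stay as the last step left them, time stands still between calls to the robot, and variables do not carry over. Pictures are saved under pics/ and viewed, at most 14 in all, crops included, and the job is handed in when it is done.

Besides the shell and the picture viewer there is one more tool, called as name(argument=value, ...), one argument or row to a line, values as JSON. apply_moves: Moves the arm, as the interface text tells. Its arguments: {"type":"object","properties":{"series":{"type":"array"},"squeeze":{"type":"number"}},"required":["series"]}

```bash
ls; mkdir -p pics; cat > h.py <<'E'
import numpy as np, cv2
from plant import manip
def save(p,name): cv2.imwrite('pics/'+name, p['color'][:,:,::-1])
def ray(p,uv):
    K=np.array(p['K']);k=p['k1'];d=np.array([(uv[0]-K[0,2])/K[0,0],(uv[1]-K[1,2])/K[1,1]])
    s=d.copy()
    for _ in range(20): s=d/(1+k*(s@s))
    R=np.array(p['R']);t=np.array(p['t'])
    return -R.T@t, R.T@np.array([s[0],s[1],1.])
def onz(p,uv,z):
    c,r=ray(p,uv); return c+r*(z-c[2])/r[2]
def proj(p,X):
    q=np.array(p['R'])@np.array(X)+np.array(p['t']);s=q[:2]/q[2];s=s*(1+p['k1']*(s@s));K=np.array(p['K'])
    return np.array([K[0,0]*s[0]+K[0,2],K[1,1]*s[1]+K[1,2]])
E
python3 - <<'E'
from h import *
P={n:manip.get_image(n) for n in('side','top')}
for n,p in P.items():
    save(p,n+'0.png'); print(n,ray(p,(320,200)))
    for th in('case','lid_bar','lid','red1_mid','yellow1_mid','dish','cork','jar','gourd','brush','mug'):
        for d in manip.trace(th,p)[:7]: print(th,round(d['score'],2),np.round(d['bbox']).astype(int))
print(manip.state())
E
```

```text
pics
side (array([0.47973004, 0.74929379, 0.71393169]), array([ 0.05818601, -0.7869344 , -0.61431322]))
case 0.78 [322 252  95 108]
lid_bar 0.87 [323 243  94  89]
lid 0.88 [320 244  94  91]
red1_mid 0.68 [306 186  15  30]
yellow1_mid 0.73 [319 174  15  32]
dish 0.47 [331 189   9   9]
dish 0.31 [320 245  93  89]
cork 0.47 [348 169  14  28]
jar 0.88 [351 355  26  50]
jar 0.4 [344 189  15  31]
gourd 0.59 [276 356  39  41]
gourd 0.46 [346 190  17  32]
brush 0.93 [410 335  85  43]
mug 0.97 [270 181  25  30]
mug 0.38 [320 173  14  29]
top (array([0.3521037 , 0.01998392, 1.00044425]), array([ 0.18205321, -0.01484326, -0.98342868]))
case 0.77 [272 201 115 109]
lid_bar 0.93 [272 200 121 104]
lid 0.56 [272 203 122 110]
yellow1_mid 0.79 [423 174  30  20]
dish 0.44 [409 198  11  18]
cork 0.46 [451 190  15  10]
cork 0.46 [271 203 124 107]
jar 0.8 [165 257  35  29]
jar 0.32 [271 200 117 105]
gourd 0.73 [164 194  33  26]
brush 0.74 [208 304  47  78]
mug 0.78 [384 120  42  33]
mug 0.36 [269 201 117 108]
{'clock': 1.2, 'joints': array([-6.77983345e+01,  2.99079201e+00,  8.02518486e+01,  1.67799169e-03,
        9.67507153e+01, -4.02868448e+00]), 'qvel': array([ 0.01907309, -0.06131142,  0.05393744,  0.08000521, -0.05300009,
        0.10020536]), 'joint_efforts': array([ 2.32211481e-03, -3.81530035e+01, -3.60310221e+01,  7.72943190e-05,
        1.37606539e-04,  1.33649644e-05]), 'position': array([ 0.23207227, -0.4709537 ,  0.2313445 ]), 'orientation': array([ 1.79993255e+02, -1.19542881e-03,  2.62305474e+01]), 'wrist_force': array([-0.60099792, -0.18281809,  0.85512658]), 'torque': array([ 0.04474443, -0.04245751, -0.03330877]), 'gripper_force': 0.0, 'width': 0.08527516703728208}
```

```bash
cd pics; python3 -c "
import cv2
a=cv2.imread('top0.png')[80:340,120:520];b=cv2.imread('side0.png')[140:400,200:480]
cv2.imwrite('v1.png',cv2.resize(a,(800,520),interpolation=cv2.INTER_CUBIC));cv2.imwrite('v2.png',cv2.resize(b,(640,594),interpolation=cv2.INTER_CUBIC))"
```

```text
(no output)
```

View pics/v1.png

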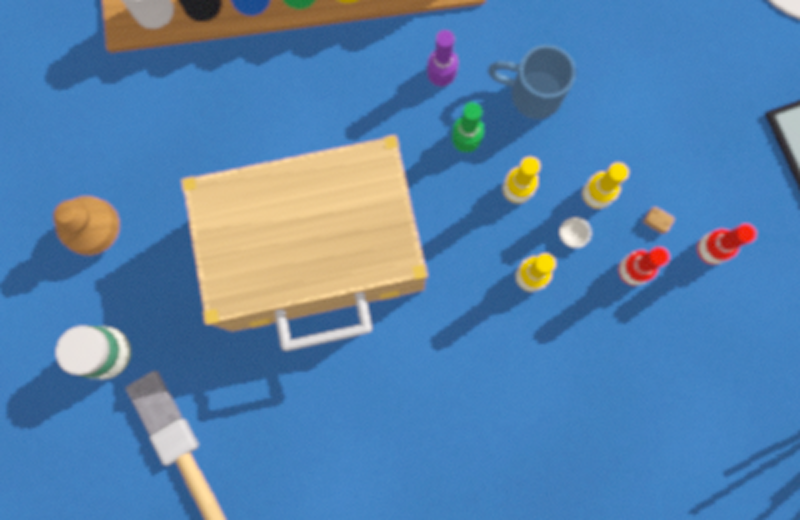

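View pics/v2.png

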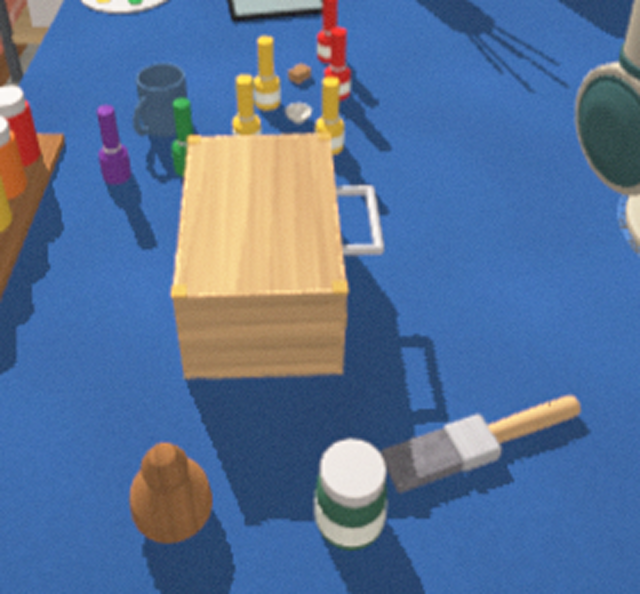

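The top view shows the case with lid corners at crop (188,184), (395,142), (425,275) and (210,318). The bar runs (285,345)-(370,325). There are three yellow bottles, two red ones, and green/purple look-alikes behind the case.

```bash
python3 - <<'E'
from h import *
p=manip.get_image('top')
f=lambda c,z:onz(p,(120+c[0]/2,80+c[1]/2),z)*1000
C=[f(c,.126) for c in((188,182),(395,139),(425,275),(208,320))]
print('corners FL FR NR NL',np.round(C))
c=C
print('sizes',[round(np.linalg.norm(c[i]-c[(i+1)%4])) for i in range(4)])
yd=(c[0]-c[1]+c[3]-c[2])[:2]; print('yaw',np.degrees(np.arctan2(-yd[0],yd[1])))
print('bar',f((285,345),.104),f((370,327),.104))
for n,q in(('Y1',(530,165)),('Y2',(617,172)),('Y3',(545,263)),('R1',(659,257)),('R2',(746,234))): print(n,f(q,.108)[:2].round())
for n,q,z in(('dish',(575,233),.01),('cork',(659,220),.016),('green',(473,112),.108),('mug',(546,72),.08),('purple',(444,40),.108)): print(n,f(q,z)[:2].round())
E
```

```text
corners FL FR NR NL [[612. 231. 126.]
 [629.  -4. 126.]
 [472. -15. 126.]
 [456. 223. 126.]]
sizes [235, 158, 238, 156]
yaw 3.9403002033688344
bar [420.09597105 147.11480785 104.        ] [426.42835852  52.53290356 104.        ]
Y1 [ 583. -152.]
Y2 [ 561. -249.]
Y3 [ 469. -149.]
R1 [ 458. -276.]
R2 [ 470. -378.]
dish [ 514. -212.]
cork [ 514. -316.]
green [654. -98.]
mug [ 701. -196.]
purple [747. -78.]
```

apply_moves(
  series=[
    [[190,571,-31],1.183,0.4],
    [[190,571,-31],1.183,0.4],
    [[190,571,-31],1.183,0.4],
    [[190,571,-31],1.183,0.4],
    [[190,571,-31],1.183,0.4],
    [[190,571,-31],1.183,0.4],
    [[190,571,-31],1.183,0.4],
    [[190,571,-31],1.183,0.4],
    [[190,571,-31],1.183,0.4],
    [[190,571,-31],1.183,0.4],
  ],
  squeeze=30,
)

```text
clock: 2.08
position: [0.3636, -0.0742, 0.2102]
orientation: [179.9, 0.0, 94.4]
wrist_force: [1.0, -0.7, -0.8]
width: 0.0345
gripper_force: 0.0
```

apply_moves(
  series=[
    [[57,174,-10],0,0.4],
    [[57,174,-10],0,0.4],
    [[57,174,-10],0,0.4],
    [[57,174,-10],0,0.4],
    [[57,174,-10],0,0.4],
    [[57,174,-10],0,0.4],
    [[57,174,-10],0,0.4],
  ],
)

```text
clock: 2.67
position: [0.4203, 0.0985, 0.1997]
orientation: [-180.0, 0.0, 94.1]
wrist_force: [-0.4, 0.1, -0.2]
width: 0.0343
gripper_force: 0.0
```

```bash
python3 - <<'E'
from h import *
p=manip.get_image('wrist'); save(p,'w1.png'); s=manip.state(); print(s['position'],s['orientation'])
X=[421,100.5,104]
for d in manip.trace('lid_bar',p)[:2]: print(d['score'],d['bbox'])
print('bar ends expected',proj(p,[.4239,.0557,.104]),proj(p,[.4177,.1455,.104]),'tcp',proj(p,s['position']))
E
```

```text
[0.42030044 0.09765795 0.19982905] [-1.79984790e+02  2.18441069e-02  9.40443947e+01]
0.66 [476.5, 171.6, 322.8, 341.8]
bar ends expected [314.46127004 251.72266282] [314.88541717 133.3483402 ] tcp [313.12508572 264.39831679]
```

View pics/w1.png

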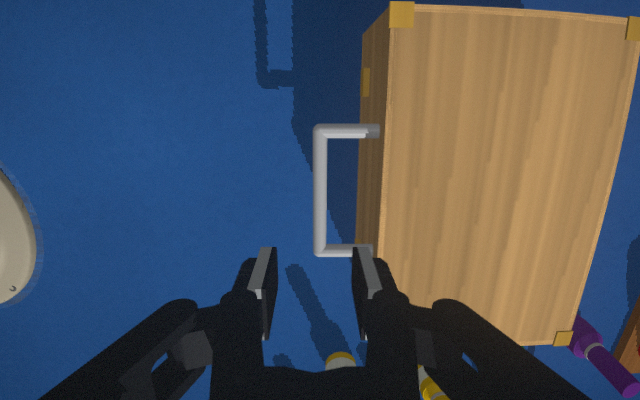

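The bar shows at column 320, rows 128–252, about 4 mm further in +x than I estimated. I'll correct for that and descend.

apply_moves(
  series=[
    [[4,3,-40],0,0.4],
    [[4,3,-80],0,0.4],
    [[4,3,-112],0,0.4],
    [[4,3,-112],0,0.4],
    [[4,3,-112],0,0.4],
    [[4,3,-112],0,0],
    [[4,3,-112],0,0],
    [[4,3,-112],0,0],
    [[4,3,-112],0,0],
    [[4,3,-112],0,0],
  ],
  squeeze=30,
)

```text
clock: 3.6
position: [0.4239, 0.1005, 0.0899]
orientation: [-179.9, 0.0, 94.0]
wrist_force: [-9.9, -3.0, 9.5]
width: 0.009
gripper_force: 29.7
```

apply_moves(
  series=[
    [[5,0.4,20],0,0],
    [[12.4,0.9,39],0,0],
    [[21.3,1.5,58],0,0],
    [[32.2,2.3,75],0,0],
    [[44.7,3.1,92],0,0],
    [[58.9,4.1,107],0,0],
    [[74.4,5.2,120],0,0],
    [[91.2,6.4,132],0,0],
    [[91.2,6.4,132],0,0],
  ],
)

```text
clock: 4.35
position: [0.5178, 0.1073, 0.2258]
orientation: [179.6, -0.0, 94.0]
wrist_force: [-10.8, -0.8, 14.6]
width: 0.0083
gripper_force: 32.5
```

apply_moves(
  series=[
    [[18,1.2,10],0,0],
    [[36.7,2.6,18.5],0,0],
    [[56.2,3.9,25],0,0],
    [[76.3,5.3,29.3],0,0],
    [[96.8,6.8,31.6],0,0],
    [[117.4,8.2,32],0,0],
    [[137.9,9.6,30.3],0,0],
    [[158.1,11,26.5],0,0],
    [[158.1,11,26.5],0,0],
    [[158.1,11,26.5],0,0],
  ],
)

```text
clock: 5.18
position: [0.6751, 0.1184, 0.2484]
orientation: [179.8, -0.0, 94.0]
wrist_force: [2.7, 1.2, 2.9]
width: 0.0088
gripper_force: 32.7
```

apply_moves(
  series=[
    [[3,0,0],0,0.6],
    [[6,0,0],0,0.6],
    [[8,0,0],0,0.6],
    [[8,0,10],0,0.6],
    [[8,0,40],0,0.6],
    [[8,0,70],0,0.6],
    [[-30,-30,70],0,0.6],
    [[-70,-60,70],0,0.6],
    [[-110,-90,70],0,0.6],
    [[-135,-100,70],0,0.6],
  ],
)

```text
clock: 6.02
position: [0.5446, 0.0209, 0.3166]
orientation: [180.0, 0.0, 94.0]
wrist_force: [-0.9, -1.4, 1.6]
width: 0.0514
gripper_force: 0.0
```

apply_moves(
  series=[
    [[0,0,0],0,0.6],
    [[0,0,0],0,0.6],
    [[0,0,0],0,0.6],
  ],
)

```text
clock: 6.27
position: [0.5462, 0.0223, 0.3178]
orientation: [179.9, 0.0, 94.0]
wrist_force: [0.2, 0.6, -1.1]
width: 0.0515
gripper_force: 0.0
```

```bash
python3 - <<'E'
from h import *
p=manip.get_image('wrist'); save(p,'w2.png'); s=manip.state(); print(s['position'],s['orientation'])
for th in('tag_red','tag_yellow'):
  for d in manip.trace(th,p)[:2]: print(th,d['score'],d['bbox'],onz(p,d['bbox'][:2],.065))
import math
c,sn=math.cos(math.radians(4)),math.sin(math.radians(4))
img=p['color'][:,:,::-1].copy()
for x,y,z in((-81,-103,62),(81,-103,62),(-44,-32,62),(26,-32,62),(-44,98,62),(26,98,62),(-81,138,62)):
    u=proj(p,[.5455+(x*c-y*sn)/1000,.092+(x*sn+y*c)/1000,z/1000]); print(x,y,u.round()); cv2.circle(img,tuple(int(v) for v in u),3,(255,0,255),-1)
cv2.imwrite('pics/w2m.png',img)
E
```

```text
[0.54671891 0.02259439 0.31747627] [1.79888980e+02 3.57626157e-03 9.40321254e+01]
-81 -103 [249. 183.]
81 -103 [384. 183.]
-44 -32 [278. 123.]
26 -32 [340. 123.]
-44 98 [275.  -1.]
26 98 [342.  -1.]
-81 138 [238. -42.]
```

View pics/w2m.png

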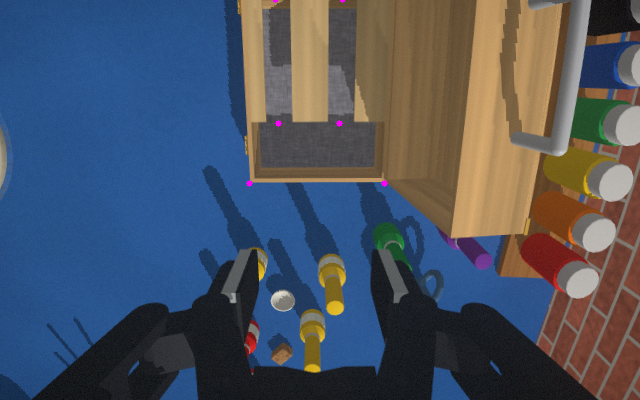

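The lid is open against its stop. My case model (origin 545.5, 92, yaw 4°) fits: the deck edge lanes show at (278,123) and (341,123). Next I'll read the tags and bottles from the top camera.

```bash
cat >> h.py <<'E'
import math
CS,SN=math.cos(math.radians(4)),math.sin(math.radians(4))
O=np.array([.546,.092])
def case(x,y,z=0): return np.array([O[0]+(x*CS-y*SN)/1000,O[1]+(x*SN+y*CS)/1000,z/1000])
def bottles(p):
    "red and yellow blobs -> tabletop estimate from cap (far end from camera nadir)"
    hsv=cv2.cvtColor(p['color'],cv2.COLOR_RGB2HSV); out=[]
    for n,lo,hi in(('R',(0,190,90),(6,255,255)),('R',(174,190,90),(180,255,255)),('Y',(22,200,120),(30,255,255))):
        pass
    H,S,V=hsv[...,0].astype(int),hsv[...,1],hsv[...,2]
    for n,m in(('R',((H<6)|(H>174))&(S>190)&(V>90)),('Y',(H>=21)&(H<=32)&(S>200)&(V>110))):
        k,l,st,ce=cv2.connectedComponentsWithStats(m.astype(np.uint8))
        for i in range(1,k):
            if st[i,4]<40: continue
            out.append((n,st[i],ce[i]))
    return out
E
python3 - <<'E'
from h import *
p=manip.get_image('top'); save(p,'t2.png'); 
for x in(-44,26):
    u=proj(p,case(x,118,66)).round().astype(int); print(x,u,p['color'][u[1],u[0]])
for n,st,ce in bottles(p): print(n,st,ce.round(1),(onz(p,ce,.08)[:2]*1000).round())
a=p['color'][100:260,200:520,::-1]; cv2.imwrite('pics/t2c.png',cv2.resize(a,(800,400),interpolation=cv2.INTER_CUBIC))
E
```

```text
-44 [236 225] [233  37   8]
26 [231 196] [187 156   0]
R [474 193  23  16 178] [485.  199.8] [ 470. -371.]
R [434 204  20  16 159] [443.3 211.3] [ 457. -270.]
R [229 218  14  17 179] [235.7 226.1] [490. 204.]
R [  14  231   76   28 1424] [ 52.8 243.8] [508. 615.]
R [609 252  31   6  72] [624.  254.3] [ 304. -652.]
Y [504  47   8   7  47] [507.2  50. ] [ 833. -508.]
Y [374 160  15  18 160] [381.8 168.4] [ 577. -148.]
Y [415 162  18  19 167] [423.7 171. ] [ 557. -244.]
Y [224 189  14  17 190] [230.7 197. ] [558. 209.]
Y [381 208  16  15 154] [388.7 214.6] [ 467. -145.]
```

View pics/t2c.png

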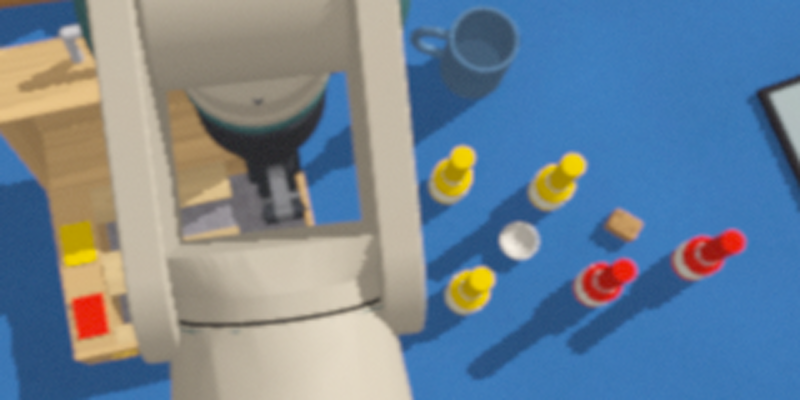

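The tags read red at lane x −44 and yellow at lane x +26. I'll triangulate the bottle caps with the top and wrist views.

```bash
python3 - <<'E'
from h import *
t=manip.get_image('top'); w=manip.get_image('wrist')
# top: cap top centres in t2c (x2.5, offset 200,100)
for n,q in(('Y1',(463,158)),('Y2',(573,165)),('Y3',(482,278)),('R1',(624,270)),('R2',(733,242))):
    print(n,(onz(t,(200+q[0]/2.5,100+q[1]/2.5),.108)[:2]*1000).round(1))
print('wrist',onz(w,(335,308),.108)*1000,onz(w,(313,367),.108)*1000)
for n,q in(('Y1 foot',(450,183)),('Y2 foot',(548,190)),('Y3',(467,293)),('R1',(596,287)),('R2',(695,260))):
    print(n,(onz(t,(200+q[0]/2.5,100+q[1]/2.5),.02)[:2]*1000).round(1))
E
```

```text
Y1 [ 580.9 -152.3]
Y2 [ 560.3 -250.3]
Y3 [ 469.5 -150.2]
R1 [ 458.8 -276.7]
R2 [ 470.  -378.5]
wrist [ 584.28452665 -150.23914573  108.        ] [ 564.28229085 -243.44561725  108.        ]
Y1 foot [ 579.8 -152.1]
Y2 foot [ 559.  -247.4]
Y3 [ 468.6 -150. ]
R1 [ 456.7 -275.6]
R2 [ 469.3 -376.9]
```

apply_moves(
  series=[
    [[36,-174,-130],0,0.6],
    [[36,-174,-130],0,0.6],
    [[36,-174,-130],0,0.6],
    [[36,-174,-130],0,0.6],
    [[36,-174,-130],0,0.6],
    [[36,-174,-130],0,0.6],
    [[36,-174,-130],0,0.6],
    [[36,-174,-130],0,0.6],
  ],
  squeeze=30,
)

```text
clock: 7.23
position: [0.5822, -0.1514, 0.1865]
orientation: [-180.0, -0.0, 94.0]
wrist_force: [0.2, 1.0, 0.8]
width: 0.0515
gripper_force: 0.0
```

```bash
python3 - <<'E'
from h import *
p=manip.get_image('wrist'); save(p,'w3.png'); s=manip.state(); print(s['position'],proj(p,[.5825,-.151,.108]))
E
```

```text
[ 0.58261122 -0.15075182  0.18772484] [314.11619627 206.09274339]
```

View pics/w3.png

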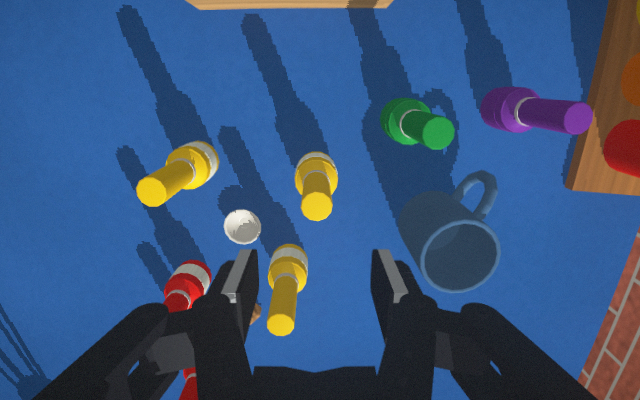

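The cap top shows at (317,207) against a predicted (314,206), which is 2 mm off in x. Descending.

apply_moves(
  series=[
    [[2,-1,-40],0,0.6],
    [[2,-1,-80],0,0.6],
    [[2,-1,-115],0,0.6],
    [[2,-1,-115],0,0.6],
    [[2,-1,-115],0,0.6],
    [[2,-1,-115],0,0],
    [[2,-1,-115],0,0],
    [[2,-1,-115],0,0],
    [[2,-1,-115],0,0],
    [[2,-1,-115],0,0],
  ],
)

```text
clock: 8.12
position: [0.5855, -0.1532, 0.0754]
orientation: [179.7, 0.1, 94.0]
wrist_force: [-2.0, 0.1, 8.0]
width: 0.0213
gripper_force: 28.9
```

```bash
python3 - <<'E'
from h import *
p=cv2.imread('pics/w3.png'); w=manip.get_image('wrist')
# reconstruct w3 camera pose: same rotation, shift by TCP motion
s=manip.state(); d=np.array([.58261,-.15075,.18772])-s['position']; w['t']=np.array(w['t'])-np.array(w['R'])@d
print(s['position'],s['width'])
for n,q in(('Y1',(317,207)),('Y3',(152,192)),('Y2',(281.5,325))): print(n,(onz(w,q,.108)*1000).round(1))
for x,y in((26,-65),(26,76),(26,36.5),(26,-2),(-44,-65),(-44,76),(-44,36.5)): print(x,y,(case(x,y)*1000).round(1))
E
```

```text
[ 0.58548999 -0.15321269  0.0753477 ] 0.0207694552895746
Y1 [ 585.4 -151.6  108. ]
Y3 [ 472.  -148.5  108. ]
Y2 [ 564.9 -250.9  108. ]
26 -65 [576.5  29.    0. ]
26 76 [566.6 169.6   0. ]
26 36.5 [569.4 130.2   0. ]
26 -2 [572.1  91.8   0. ]
-44 -65 [506.6  24.1   0. ]
-44 76 [496.8 164.7   0. ]
-44 36.5 [499.6 125.3   0. ]
```

apply_moves(
  series=[
    [[0,0,40],0,0],
    [[0,0,80],0,0],
    [[0,0,100],0,0],
    [[-2,40,100],0,0],
    [[-4,80,100],0,0],
    [[-6,120,100],0,0],
    [[-8,160,100],0,0],
    [[-8,182,100],0,0],
    [[-8,182,100],0,0],
    [[-8,182,100],0,0],
  ],
  squeeze=40,
)

```text
clock: 9.0
position: [0.5763, 0.0303, 0.173]
orientation: [179.9, 0.0, 94.1]
wrist_force: [0.3, -0.8, -1.1]
width: 0.021
gripper_force: 39.5
```

```bash
python3 - <<'E'
from h import *
p=manip.get_image('wrist'); save(p,'w4.png'); s=manip.state(); print(s['position'])
for q in((26,-32),(26,30),(26,98)): print(q,proj(p,case(*q,62)), proj(p,case(q[0]-15,q[1],62)),proj(p,case(q[0]+15,q[1],62)))
E
```

```text
[0.57632068 0.02911253 0.17270276]
(26, -32) [313.50435037 151.42976789] [293.28547432 151.40396532] [333.71831911 151.4789056 ]
(26, 30) [313.65833313  63.28112982] [292.04582388  63.26970057] [335.26523864  63.3739018 ]
(26, 98) [313.85957195 -44.64483096] [290.85018123 -44.62339181] [336.86280718 -44.4840917 ]
```

View pics/w4.png

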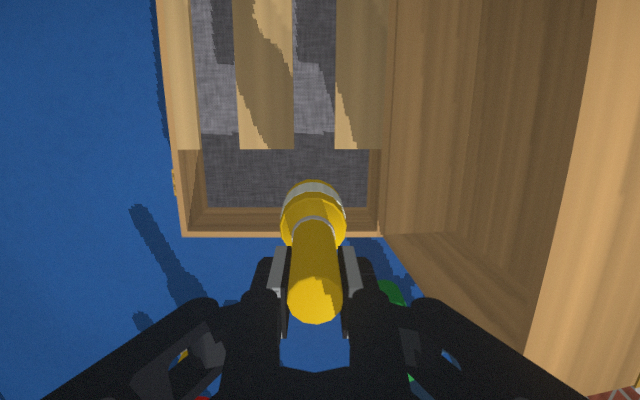

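Lane edges are at columns 294–335 and the deck edge at row 149, within 1 mm of the model. Lowering.

apply_moves(
  series=[
    [[1,0,-35],0,0],
    [[1,0,-70],0,0],
    [[1,0,-92],0,0],
    [[1,0,-92],0,0],
    [[1,0,-92],0,0],
  ],
)

```text
clock: 9.47
position: [0.5769, 0.0276, 0.0792]
orientation: [-180.0, 0.0, 93.9]
wrist_force: [-0.0, -0.1, -0.7]
width: 0.0208
gripper_force: 43.9
```

apply_moves(
  series=[
    [[-1.7,25,0],0,0],
    [[-3.5,50,0],0,0],
    [[-5.2,75,0],0,0],
    [[-7,100,0],0,0],
    [[-8.7,125,0],0,0],
    [[-9.8,141,0],0,0],
    [[-9.8,141,0],0,0],
    [[-9.8,141,0],0,0],
  ],
)

```text
clock: 10.13
position: [0.5677, 0.1697, 0.0801]
orientation: [179.9, 0.0, 94.0]
wrist_force: [-0.3, -0.1, -0.4]
width: 0.0208
gripper_force: 43.7
```

apply_moves(
  series=[
    [[0,0,0],0,0.5],
    [[0,0,0],0,0.5],
    [[0,0,0],0,0.5],
    [[0,0,40],0,0.5],
    [[0,0,80],0,0.5],
    [[0,0,107],0,0.5],
    [[0,-40,107],0,0.5],
    [[0,-80,107],0,0.5],
    [[0,-120,107],0,0.5],
    [[0,-160,107],0,0.5],
  ],
)

```text
clock: 10.97
position: [0.5669, 0.008, 0.1868]
orientation: [179.9, 0.0, 94.0]
wrist_force: [1.0, -0.3, 0.3]
width: 0.043
gripper_force: 0.0
```

apply_moves(
  series=[
    [[-2,-260,0],0,0.6],
    [[-2,-260,0],0,0.6],
    [[-2,-260,0],0,0.6],
    [[-2,-260,0],0,0.6],
    [[-2,-260,0],0,0.6],
    [[-2,-260,0],0,0.6],
    [[-2,-260,0],0,0.6],
    [[-2,-260,0],0,0.6],
    [[-2,-260,0],0,0.6],
  ],
)

```text
clock: 11.72
position: [0.5648, -0.2503, 0.1863]
orientation: [180.0, -0.0, 93.9]
wrist_force: [0.1, 0.6, 0.1]
width: 0.0513
gripper_force: 0.0
```

```bash
cat >> h.py <<'E'
def caps(p,zc=.08):
    "wrist: per coloured blob, end of blob nearest the image bottom/nadir = cap; return minAreaRect-free estimate by matching projected cap cylinder"
    from scipy.optimize import minimize
    hsv=cv2.cvtColor(p['color'],cv2.COLOR_RGB2HSV); H,S,V=[hsv[...,i].astype(int) for i in range(3)]
    res=[]
    for n,m in(('R',((H<6)|(H>174))&(S>170)&(V>70)),('Y',(H>=21)&(H<=32)&(S>190)&(V>90))):
        k,l,st,ce=cv2.connectedComponentsWithStats(m.astype(np.uint8))
        for i in range(1,k):
            if st[i,4]<300: continue
            ys,xs=np.nonzero(l==i)
            # mean over cap+shoulder surface ~ axis point height zc; scan axis position minimising silhouette mismatch
            x0=onz(p,ce[i],.07)
            msk=(l==i)
            def cost(v):
                im=np.zeros(msk.shape,np.uint8)
                pts=[]
                for z,r in((.046,.011),(.108,.011)):
                    pts+= [proj(p,[v[0]/1000+r*math.cos(a),v[1]/1000+r*math.sin(a),z]) for a in np.linspace(0,6.28,24)]
                cv2.fillConvexPoly(im,cv2.convexHull(np.float32(pts)).round().astype(np.int32),1)
                pts=[proj(p,[v[0]/1000+.019*math.cos(a),v[1]/1000+.019*math.sin(a),z]) for z in(.028,.038) for a in np.linspace(0,6.28,24)]
                cv2.fillConvexPoly(im,cv2.convexHull(np.float32(pts)).round().astype(np.int32),1)
                return (im.astype(bool)^msk).sum()/max(1,msk.sum())
            r=minimize(cost,x0[:2]*1000,method='Nelder-Mead',options=dict(initial_simplex=[x0[:2]*1000+d for d in([0,0],[12,0],[0,12])],maxiter=80))
            res.append((n,r.x.round(1).tolist(),round(r.fun,2),int(st[i,4])))
    return res
E
python3 - <<'E'
from h import *
w=manip.get_image('wrist'); save(w,'w5.png'); print(manip.state()['position']*1000)
for r in caps(w): print('w',r)
t=manip.get_image('top')
for n,st,ce in bottles(t):
    if ce[0]>200 and ce[1]>100: print('t',n,st[4],(onz(t,ce,.072)[:2]*1000+[3,0]).round())
E
```

```text
[ 565.09325943 -249.22920068  186.41122957]
w ('R', [460.1, -276.1], np.float64(0.15), 2308)
w ('Y', [471.2, -149.0], np.float64(0.17), 2662)
w ('Y', [562.8, -247.5], np.float64(2.75), 584)
w ('Y', [563.7, -251.7], np.float64(2.2), 693)
t R 179 [494. 206.]
t R 69 [ 306. -658.]
t Y 161 [572. 169.]
t Y 187 [563. 211.]
t Y 153 [ 471. -146.]
```

apply_moves(
  series=[
    [[-1,-1,-40],0,0.6],
    [[-1,-1,-80],0,0.6],
    [[-1,-1,-111],0,0.6],
    [[-1,-1,-111],0,0.6],
    [[-1,-1,-111],0,0.6],
    [[-1,-1,-111],0,0],
    [[-1,-1,-111],0,0],
    [[-1,-1,-111],0,0],
    [[-1,-1,-111],0,0],
    [[-1,-1,-111],0,0],
  ],
)

```text
clock: 12.65
position: [0.5655, -0.2514, 0.0788]
orientation: [179.8, 0.2, 94.0]
wrist_force: [-0.9, 0.1, 7.3]
width: 0.0207
gripper_force: 38.7
```

apply_moves(
  series=[
    [[0,0,40],0,0],
    [[0,0,80],0,0],
    [[0,0,100],0,0],
    [[2,40,100],0,0],
    [[4,80,100],0,0],
    [[6,120,100],0,0],
    [[8,160,100],0,0],
    [[10,200,100],0,0],
    [[12,240,100],0,0],
    [[12,279,100],0,0],
  ],
)

```text
clock: 13.48
position: [0.5764, 0.0303, 0.1769]
orientation: [179.8, 0.0, 94.0]
wrist_force: [0.5, -0.7, -0.7]
width: 0.021
gripper_force: 39.9
```

apply_moves(
  series=[
    [[0,0,0],0,0],
    [[0,0,-35],0,0],
    [[0,0,-70],0,0],
    [[0,0,-92],0,0],
    [[0,0,-92],0,0],
    [[0,0,-92],0,0],
  ],
)

```text
clock: 13.98
position: [0.5761, 0.0281, 0.0836]
orientation: [-180.0, -0.0, 94.0]
wrist_force: [0.3, 0.2, -0.4]
width: 0.0206
gripper_force: 44.2
```

apply_moves(
  series=[
    [[-0.7,25,0],0,0],
    [[-2.5,50,0],0,0],
    [[-4.2,75,0],0,0],
    [[-6,101,0],0,0],
    [[-6,102,0],0,0],
    [[-6,102,0],0,0],
    [[-6,102,0],0,0],
  ],
)

```text
clock: 14.57
position: [0.5708, 0.1297, 0.0845]
orientation: [179.9, 0.0, 94.0]
wrist_force: [-0.1, -0.3, -1.4]
width: 0.0207
gripper_force: 44.3
```

apply_moves(
  series=[
    [[0,0,-1.5],0,0],
    [[0,0,-1.5],0,0.5],
    [[0,0,-1.5],0,0.5],
    [[0,0,0],0,0.5],
    [[0,0,40],0,0.5],
    [[0,0,80],0,0.5],
    [[0,0,104],0,0.5],
    [[-14,-38,104],0,0.5],
    [[-28,-76,104],0,0.6],
    [[-42,-114,104],0,0.6],
  ],
)

```text
clock: 15.4
position: [0.5277, 0.0152, 0.1882]
orientation: [179.9, 0.0, 94.1]
wrist_force: [1.1, 0.2, -0.0]
width: 0.0514
gripper_force: 0.0
```

apply_moves(
  series=[
    [[-57,-165,0],0,0.6],
    [[-57,-165,0],0,0.6],
    [[-57,-165,0],0,0.6],
    [[-57,-165,0],0,0.6],
    [[-57,-165,0],0,0.6],
    [[-57,-165,0],0,0.6],
    [[-57,-165,0],0,0.6],
  ],
)

```text
clock: 15.98
position: [0.4713, -0.1487, 0.1876]
orientation: [180.0, -0.0, 93.9]
wrist_force: [0.4, 0.0, -0.4]
width: 0.0515
gripper_force: 0.0
```

```bash
python3 - <<'E'
from h import *
w=manip.get_image('wrist'); save(w,'w6.png'); print(manip.state()['position']*1000)
for r in caps(w): print('w',r)
t=manip.get_image('top'); save(t,'t6.png')
for n,st,ce in bottles(t):
    if ce[0]>200 and ce[1]>100: print('t',n,st[4],(onz(t,ce,.072)[:2]*1000+[3,0]).round())
E
```

```text
[ 471.5208537  -147.99754263  187.59072068]
w ('R', [460.8, -278.1], np.float64(0.21), 2241)
w ('Y', [470.9, -147.7], np.float64(0.41), 1543)
t R 57 [ 478. -392.]
t R 139 [ 460. -270.]
t R 177 [494. 206.]
t R 71 [ 306. -659.]
t Y 139 [574. 130.]
t Y 156 [571. 174.]
t Y 185 [563. 211.]
```

apply_moves(
  series=[
    [[0,0,-40],0,0.6],
    [[0,0,-80],0,0.6],
    [[0,0,-112],0,0.6],
    [[0,0,-112],0,0.6],
    [[0,0,-112],0,0.6],
    [[0,0,-112],0,0],
    [[0,0,-112],0,0],
    [[0,0,-112],0,0],
    [[0,0,-112],0,0],
    [[0,0,-112],0,0],
  ],
)

```text
clock: 16.92
position: [0.4724, -0.1492, 0.0782]
orientation: [179.8, 0.1, 94.0]
wrist_force: [-2.4, 0.8, 6.5]
width: 0.021
gripper_force: 38.7
```

apply_moves(
  series=[
    [[0,0,40],0,0],
    [[0,0,80],0,0],
    [[0,0,100],0,0],
    [[20,34,100],0,0],
    [[40,68,100],0,0],
    [[60,102,100],0,0],
    [[80,136,100],0,0],
    [[100,170,100],0,0],
    [[105,177,100],0,0],
    [[105,177,100],0,0],
  ],
)

```text
clock: 17.75
position: [0.5771, 0.0307, 0.1761]
orientation: [179.9, -0.0, 94.2]
wrist_force: [1.2, -0.2, -1.7]
width: 0.0211
gripper_force: 40.0
```

apply_moves(
  series=[
    [[0,0,0],0,0],
    [[0,0,-35],0,0],
    [[0,0,-70],0,0],
    [[0,0,-91],0,0],
    [[0,0,-91],0,0],
    [[0,0,-91],0,0],
  ],
)

```text
clock: 18.25
position: [0.5755, 0.0267, 0.0843]
orientation: [-180.0, 0.0, 93.9]
wrist_force: [0.1, 0.3, -0.3]
width: 0.0203
gripper_force: 42.9
```

apply_moves(
  series=[
    [[-1,22,0],0,0],
    [[-2.5,44,0],0,0],
    [[-3.5,64,0],0,0],
    [[-3.5,64,0],0,0],
    [[-3.5,64,0],0,0],
    [[-3.5,64,-1.5],0,0],
  ],
)

```text
clock: 18.75
position: [0.5732, 0.0912, 0.0841]
orientation: [179.9, 0.0, 94.0]
wrist_force: [1.0, 0.6, -1.0]
width: 0.0208
gripper_force: 42.8
```

apply_moves(
  series=[
    [[0,0,0],0,0.5],
    [[0,0,0],0,0.5],
    [[0,0,0],0,0.5],
    [[0,0,40],0,0.5],
    [[0,0,80],0,0.5],
    [[0,0,104],0,0.5],
    [[-12,-38,104],0,0.5],
    [[-24,-76,104],0,0.6],
    [[-36,-114,104],0,0.6],
    [[-48,-152,104],0,0.6],
  ],
)

```text
clock: 19.58
position: [0.5239, -0.0614, 0.1873]
orientation: [179.9, 0.0, 94.0]
wrist_force: [0.4, -0.5, 0.2]
width: 0.0516
gripper_force: 0.0
```

apply_moves(
  series=[
    [[-64,-217,0],0,0.6],
    [[-64,-217,0],0,0.6],
    [[-64,-217,0],0,0.6],
    [[-64,-217,0],0,0.6],
    [[-64,-217,0],0,0.6],
    [[-64,-217,0],0,0.6],
    [[-64,-217,0],0,0.6],
    [[-64,-217,0],0,0.6],
  ],
)

```text
clock: 20.25
position: [0.4602, -0.2777, 0.1869]
orientation: [180.0, -0.0, 93.9]
wrist_force: [0.0, -1.2, 0.2]
width: 0.0514
gripper_force: 0.0
```

```bash
python3 - <<'E'
from h import *
w=manip.get_image('wrist'); save(w,'w7.png'); print(manip.state()['position']*1000)
for r in caps(w): print('w',r)
t=manip.get_image('top'); save(t,'t7.png')
for n,st,ce in bottles(t):
    if ce[0]>200 and ce[1]>100: print('t',n,st[4],(onz(t,ce,.072)[:2]*1000+[3,0]).round())
a=np.hstack([t['color'][120:300,200:500],w['color'][110:290:,170:470]])[:,:,::-1]; cv2.imwrite('pics/v7.png',cv2.resize(a,(800,240)))
E
```

```text
[ 460.62484659 -276.66696076  186.92566615]
w ('R', [460.8, -275.5], np.float64(0.16), 1885)
w ('R', [472.4, -379.4], np.float64(0.2), 2012)
t R 149 [ 461. -272.]
t R 180 [494. 206.]
t R 71 [ 306. -658.]
t Y 134 [577.  91.]
t Y 302 [572. 156.]
t Y 186 [563. 211.]
```

View pics/v7.png

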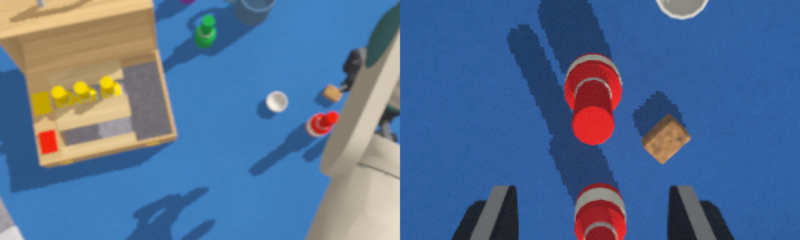

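All three yellow bottles stand in the yellow lane. Next is the first red bottle at (461,−276).

apply_moves(
  series=[
    [[0,1,-40],0,0.6],
    [[0,1,-80],0,0.6],
    [[0,1,-111],0,0.6],
    [[0,1,-111],0,0.6],
    [[0,1,-111],0,0.6],
    [[0,1,-111],0,0],
    [[0,1,-111],0,0],
    [[0,1,-111],0,0],
    [[0,1,-111],0,0],
    [[0,1,-111],0,0],
  ],
)

```text
clock: 21.18
position: [0.4617, -0.2766, 0.0789]
orientation: [179.8, 0.2, 94.0]
wrist_force: [-1.7, -0.0, 6.1]
width: 0.0211
gripper_force: 38.8
```

apply_moves(
  series=[
    [[0,0,40],0,0],
    [[0,0,80],0,0],
    [[0,0,100],0,0],
    [[6,40,100],0,0],
    [[12,80,100],0,0],
    [[18,120,100],0,0],
    [[24,160,100],0,0],
    [[30,200,100],0,0],
    [[38,240,100],0,0],
    [[46,280,100],0,0],
  ],
)

```text
clock: 22.02
position: [0.507, 0.0062, 0.1776]
orientation: [179.8, 0.0, 94.0]
wrist_force: [0.9, -0.8, -0.5]
width: 0.0208
gripper_force: 39.8
```

apply_moves(
  series=[
    [[0,20,0],0,0],
    [[0,20,0],0,0],
    [[0,20,-35],0,0],
    [[0,20,-70],0,0],
    [[0,20,-92],0,0],
    [[0,20,-92],0,0],
    [[0,20,-92],0,0],
  ],
)

```text
clock: 22.6
position: [0.5066, 0.0236, 0.0841]
orientation: [180.0, 0.0, 94.0]
wrist_force: [-0.3, -0.4, -0.3]
width: 0.0208
gripper_force: 43.5
```

```bash
python3 - <<'E'
from h import *
w=manip.get_image('wrist'); save(w,'w8.png'); print(manip.state()['position']*1000)
for q in((-44,-32),(-44,30)): print(q,proj(w,case(*q,62)), proj(w,case(q[0]-15,q[1],62)),proj(w,case(q[0]+15,q[1],62)))
E
```

```text
[507.12319152  23.67401362  84.85961215]
(-44, -32) [313.38141672 180.71806175] [283.10890673 180.74223217] [343.66078963 180.71214223]
(-44, 30) [313.19906939  46.9104627 ] [279.65407846  47.05364125] [346.75321104  46.98974506]
```

View pics/w8.png

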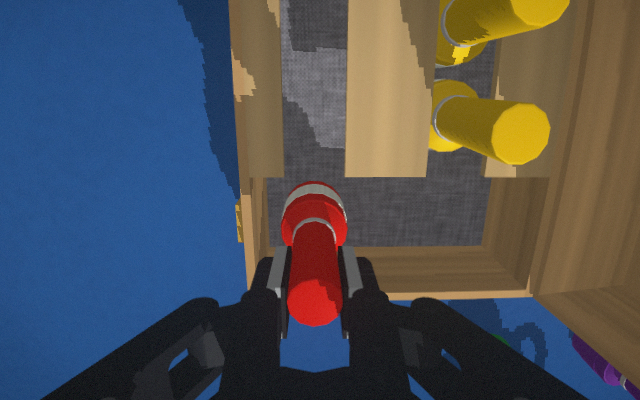

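The red lane edges are at columns 284–346, so the bottle is centred within 1 mm. Sliding it along.

apply_moves(
  series=[
    [[-1.2,25,0],0,0],
    [[-3,50,0],0,0],
    [[-4.7,75,0],0,0],
    [[-6.5,100,0],0,0],
    [[-8.2,125,0],0,0],
    [[-9.2,140,0],0,0],
    [[-9.2,140,0],0,0],
    [[-9.2,140,0],0,0],
    [[-9.2,140,-1.5],0,0],
  ],
)

```text
clock: 23.4
position: [0.4982, 0.1636, 0.0834]
orientation: [179.9, 0.0, 94.0]
wrist_force: [-0.5, 0.7, -1.2]
width: 0.021
gripper_force: 43.3
```

apply_moves(
  series=[
    [[0,0,0],0,0.5],
    [[0,0,0],0,0.5],
    [[0,0,0],0,0.5],
    [[0,0,40],0,0.5],
    [[0,0,80],0,0.5],
    [[0,0,104],0,0.5],
    [[-2,-40,104],0,0.5],
    [[-4,-80,104],0,0.6],
    [[-6,-120,104],0,0.6],
    [[-8,-160,104],0,0.6],
  ],
)

```text
clock: 24.23
position: [0.4891, 0.0024, 0.1868]
orientation: [179.9, 0.0, 94.0]
wrist_force: [0.3, -0.2, -0.3]
width: 0.0512
gripper_force: 0.0
```

Next is R2 at (472,−379).

apply_moves(
  series=[
    [[-17,-381,0],0,0.6],
    [[-17,-381,0],0,0.6],
    [[-17,-381,0],0,0.6],
    [[-17,-381,0],0,0.6],
    [[-17,-381,0],0,0.6],
    [[-17,-381,0],0,0.6],
    [[-17,-381,0],0,0.6],
    [[-17,-381,0],0,0.6],
    [[-17,-381,0],0,0.6],
    [[-17,-381,0],0,0.6],
  ],
)

```text
clock: 25.07
position: [0.4703, -0.3826, 0.1855]
orientation: [-179.9, 0.1, 93.7]
wrist_force: [0.1, 1.1, -0.1]
width: 0.0512
gripper_force: 0.0
```

apply_moves(
  series=[
    [[0,0,0],0,0.6],
    [[0,0,0],0,0.6],
  ],
)

```text
clock: 25.23
position: [0.4722, -0.3767, 0.1861]
orientation: [-180.0, -0.0, 94.0]
wrist_force: [-0.0, 0.8, -0.4]
width: 0.0516
gripper_force: 0.0
```

```bash
python3 - <<'E'
from h import *
w=manip.get_image('wrist'); save(w,'w9.png'); print(manip.state()['position']*1000)
for r in caps(w): print('w',r)
t=manip.get_image('top'); save(t,'t9.png')
for n,st,ce in bottles(t):
    if ce[0]>200 and ce[1]>100: print('t',n,st[4],(onz(t,ce,.072)[:2]*1000+[3,0]).round())
E
```

```text
[ 472.55982034 -375.94330428  186.42291197]
w ('R', [472.9, -377.2], np.float64(0.17), 1888)
t R 119 [ 476. -383.]
t R 56 [ 468. -356.]
t R 97 [501. 167.]
t R 178 [494. 206.]
t R 71 [ 306. -658.]
t Y 132 [577.  91.]
t Y 302 [572. 156.]
t Y 186 [563. 211.]
```

apply_moves(
  series=[
    [[0,-1.5,-40],0,0.6],
    [[0,-1.5,-80],0,0.6],
    [[0,-1.5,-111],0,0.6],
    [[0,-1.5,-111],0,0.6],
    [[0,-1.5,-111],0,0.6],
    [[0,-1.5,-111],0,0],
    [[0,-1.5,-111],0,0],
    [[0,-1.5,-111],0,0],
    [[0,-1.5,-111],0,0],
    [[0,-1.5,-111],0,0],
  ],
)

```text
clock: 26.17
position: [0.4735, -0.3793, 0.0789]
orientation: [179.8, 0.2, 94.0]
wrist_force: [-1.0, 1.1, 6.1]
width: 0.0208
gripper_force: 38.9
```

apply_moves(
  series=[
    [[0,0,40],0,0],
    [[0,0,80],0,0],
    [[0,0,100],0,0],
    [[4,40,100],0,0],
    [[8,80,100],0,0],
    [[12,120,100],0,0],
    [[16,160,100],0,0],
    [[20,200,100],0,0],
    [[24,240,100],0,0],
    [[28,280,100],0,0],
  ],
)

```text
clock: 27.0
position: [0.5007, -0.0965, 0.1772]
orientation: [179.8, 0.1, 94.0]
wrist_force: [0.5, 0.3, -1.4]
width: 0.0208
gripper_force: 39.8
```

apply_moves(
  series=[
    [[7,40,0],0,0],
    [[7,80,0],0,0],
    [[7,121,0],0,0],
    [[7,121,0],0,0],
    [[7,121,0],0,0],
  ],
)

```text
clock: 27.42
position: [0.5077, 0.0248, 0.1769]
orientation: [179.9, 0.0, 94.2]
wrist_force: [-0.3, 0.5, -0.4]
width: 0.0211
gripper_force: 39.8
```

apply_moves(
  series=[
    [[0,0,-35],0,0],
    [[0,0,-70],0,0],
    [[0,0,-92],0,0],
    [[0,0,-92],0,0],
    [[0,0,-92],0,0],
  ],
)

```text
clock: 27.83
position: [0.5075, 0.0216, 0.0835]
orientation: [-180.0, 0.0, 93.9]
wrist_force: [0.3, -0.6, -0.9]
width: 0.0206
gripper_force: 44.1
```

apply_moves(
  series=[
    [[-1.7,25,0],0,0],
    [[-3.5,50,0],0,0],
    [[-5.2,75,0],0,0],
    [[-6.6,95,0],0,0],
    [[-6.6,95,0],0,0],
    [[-6.6,95,0],0,0],
    [[-6.6,95,-1.5],0,0],
  ],
)

```text
clock: 28.42
position: [0.5016, 0.1169, 0.083]
orientation: [179.9, 0.0, 94.0]
wrist_force: [-0.0, -0.2, -1.4]
width: 0.0209
gripper_force: 43.9
```

apply_moves(
  series=[
    [[0,0,0],0,0.5],
    [[0,0,0],0,0.5],
    [[0,0,0],0,0.5],
    [[0,0,40],0,0.5],
    [[0,0,80],0,0.5],
    [[0,0,120],0,0.5],
    [[0,-40,150],0,0.5],
    [[0,-80,180],0,0.5],
    [[0,-120,180],0,0.5],
    [[0,-160,180],0,0.5],
  ],
)

```text
clock: 29.25
position: [0.5014, -0.0331, 0.2648]
orientation: [179.7, 0.1, 94.1]
wrist_force: [1.3, -0.4, -0.6]
width: 0.0429
gripper_force: 0.0
```

```bash
python3 - <<'E'
from h import *
w=manip.get_image('wrist'); t=manip.get_image('top'); save(t,'t10.png'); print(manip.state()['position']*1000)
a=np.vstack([cv2.resize(t['color'][100:300,200:520],(640,400))[:,:,::-1][:300],w['color'][:240,:,::-1]]); cv2.imwrite('pics/v10.png',a)
s=manip.get_image('side'); save(s,'s10.png')
for r in caps(t): print('t',r)
for r in caps(s): print('s',r)
E
```

```text
[500.8302919  -36.81061112 262.49385729]
t ('R', [514.8, 658.8], np.float64(0.67), 1469)
t ('Y', [869.6, 27.4], np.float64(0.64), 329)
t ('Y', [568.6, 173.0], np.float64(0.75), 328)
s ('R', [500.9, 124.1], np.float64(0.36), 303)
```

View pics/v10.png

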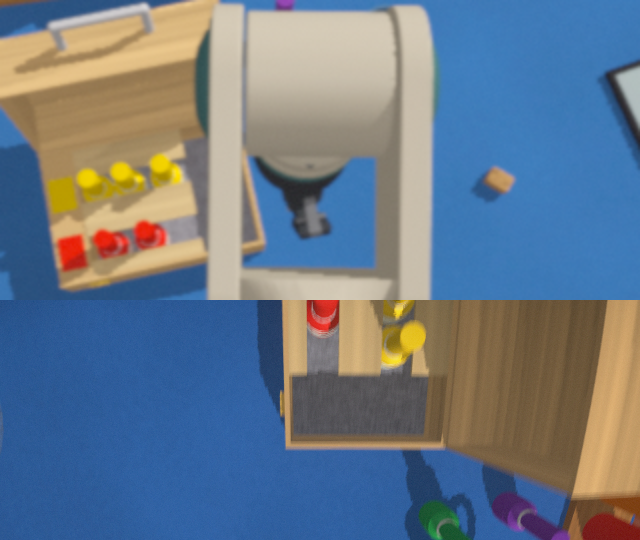

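View pics/s10.png

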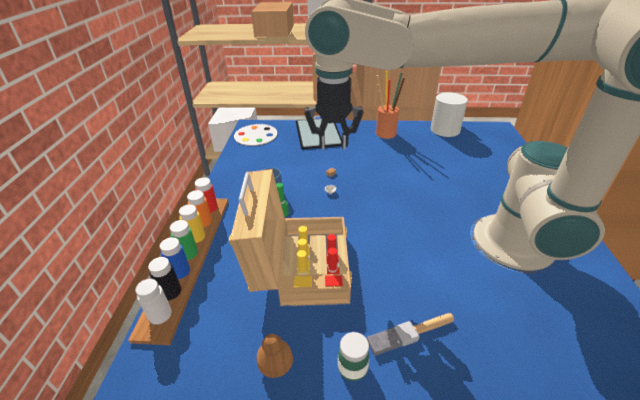

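All five bottles stand in their lanes: yellow caps in the +26 lane, red in the −44 lane, lid open. I'll check the last yellow's depth and the lid, then hand in.

```bash
python3 - <<'E'
from h import *
w=manip.get_image('wrist'); X=onz(w,(412,36),.112)[:2]-O
print('case coords of Y3 cap',(X@[CS,SN])*1000,(X@[-SN,CS])*1000)
t=manip.get_image('top')
for q in((90,185),(126,178),(163,168),(105,240),(146,234)):
    X=onz(t,(200+q[0]/2,100+q[1]/2),.105)[:2]+[.0025,0]-O; print((X@[CS,SN])*1000,(X@[-SN,CS])*1000)
# lid top edge / bar: predicted bar at 1.68
b=case(81+63.7,17.5,62+196); print('bar pred side-top px',proj(t,b), 'at 1.6:',proj(t,case(81+47.9,17.5,62+200.7)))
E
```

```text
case coords of Y3 cap 24.48583169582077 -5.923518216256004
20.584060429734972 77.96356992355021
20.038613131473067 36.918268836966476
22.66652838835191 -6.042315511130173
-44.34284401990935 72.33869924537444
-47.26756601076741 26.614848990011964
bar pred side-top px [249.52750529 108.13966029] at 1.6: [250.50687702 114.66861174]
```

```bash
python3 -c "
from plant import manip
print(manip.hand_in())"
```

```text
the job is handed in; nothing more can be done
None
```

The job is handed in, though the hand-in returned no verdict: the lid is open and released past its fall-open angle, and the three yellow and two red bottles stand upright in their colour lanes under the deck, the closest to the limit by about 7 mm.

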